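Open the drive dock and hover the drive over its slot

TASK

First swing the clamp lever of the drive dock all the way open, up and over past upright. Then lift the tall aluminium drive (not the short blank) out of the rack, carry it over the router and the other things without disturbing any of them, and finish holding it in the gripper, still and upright, about a centimetre above the dock's slot: squarely lined up with the slot, the same way round as it stood in the rack so that its connector is over the dock's connector, and never touching the dock. Do not insert it or let go; end while holding it there, so that I can check the contacts.

Things in the scene. Friction and masses are not known exactly. Their poses are not given: they have to be found in the camera images.
- lever (a joint): the dock's clamp lever, a steel bar 14 mm wide, 8 mm thick, hinged at the dock's -y end about the dock's x. 0 = shut: level, 7 mm over the dock's top across the slot, towards +y; grows as the free end rises; 1.57 upright; 2.1 rad = fully open at its stop, leaning out past the -y end. Starts at 0 to 0.3, stays where left (about 1 N at the cross-bar, plus its 60 g weight)
- lever_hinge (a point): point on the lever's hinge axis, on the dock's centre line, 66 mm above the table, 56 mm from the dock's centre towards the dock's -y; axes as the dock (rotation about +x opens the lever)
- lever_bar (a point): centre of the lever's cross-bar (T-handle) at its free end, 128 mm from the hinge: a round steel bar 14 mm in diameter and 34 mm long, parallel to the dock's x. With the lever shut it stands 26 mm clear of the dock's +y end, free all round. It can be pinched on its two ends (34 mm apart) from above and turns between the fingers
- dock: drive dock, a black block fixed to the table, 64 (x) by 92 (y) by 55 mm high, a slot in its top, two steel hinge cheeks (to 74 mm high) 56 mm from its centre at the -y end; origin at the centre of its underside. Its +y end, where the shut lever's cross-bar lies, points to the robot's left within 0.3 rad. It may stand left or right of the router
- dock_slot (a point): centre of the slot's mouth, level with the dock's top, 55 mm above the table. The slot is 19 mm wide along the dock's x and 74 mm long along the dock's y, 35 mm deep; axes as the dock, z up
- dock_connector (a point): point in the plane of the slot's mouth straight above the dock's connector, 15 mm from dock_slot towards the dock's +y
- drive: the drive to carry: aluminium, upright in one of the rack's two slots, 15 mm thick (x), 70 wide (y), 100 tall (z), 0.14 to 0.28 kg, white label facing the robot, green circuit board on the back; origin at the centre of its underside, 6 mm above the table at the start. Its y lies along the rack's y, so it goes to the dock with no half turn (at most 0.6 rad)
- drive_connector (a point): the middle of the connector in the drive's underside, 15 mm from the underside's centre towards the drive's +y
- rack: grey rack fixed to the table, 132 mm (x) by 95 mm (y) by 45 mm high, origin at the centre of its underside, its y to the robot's left within 0.3 rad. Two upright slots 18 mm (x) by 73 mm (y), centred 37.5 mm before and behind its centre along its x, floor 6 mm above the table: one holds the drive, the other the blank
- blank: black plastic filler blank, same 15 by 70 mm footprint as the drive but only 60 mm tall, standing in the rack's other slot; origin at the centre of its underside. Leave it alone
- router: black router between dock and rack, 120 mm (x) by 130 mm (y), its top 28 mm above the table, two antennas (10 mm thick) upright 55 mm either side of its middle along its y, reaching 125 mm above the table; loose, origin at the centre of its underside. Leave it alone
- screwdriver: a 160 mm screwdriver lying on the table between the robot and the router. Leave it alone
- plant: small succulent in a terracotta pot, 64 mm wide and 85 mm high, beyond the router; origin at the centre of its underside. Leave it alone
Mind the look-alikes: they are no part of the job. Leave any orange or pink look-alike of the dock alone.

How it is judged:
By the outcome, as a careful person would: the job done as asked, in the order asked, and still so for the second after the job is handed in, while the arm keeps its last pose, push and grip.
It also fails if it takes over 64 s, if anything falls off the work surface, if the arm or the gripper's body presses on something with over 40 N, if the wrist force passes 120 N, or if a joint passes its speed limit or range.

ROBOT

A 6-joint arm with a two-finger parallel gripper is mounted at the origin on the work surface. World frame = base frame: x ahead of the robot, y to its left, z up, the work surface at z = 0. Lengths are in m, angles in rad, forces in N, time in s.
With the tool pointing down it reaches from about 0.35 to 0.875 m from the base axis. Payload 15.5 kg.
Tool frame: the origin (TCP) lies on the front face of the gripper's body, between the roots of the fingers; the fingertips stand 73 mm ahead of it and the grasp point (between the pads) lies 54 mm ahead of it; z points along the fingers, x is the direction in which the jaws open and shut, and the axes are right-handed (so a half turn about z gives the same grasp; the last joint's range is limited). The gripper opens to 85 mm and grips with 20 to 120 N. Pads are 22 mm wide; open, the fingers measure 114 mm over their backs; the gripper's body (76 mm by 85 mm) begins 54 mm behind the grasp point. The pads swing forward as they close: fully open they stand 13 mm farther back than shut.
Start: joints at [1.25, 0.494, 1.345, -0, 1.302, -0.096], TCP at [0.14, 0.609, 0.304] pointing down, gripper open.
Joint ranges: [-2.91, 2.91], [-0.82, 2.16], [0.22, 2.67], [-1.22, 4.37], [0.12, 2.79], [-3.08, 3.08]. Speed limits (rad/s): [1.89, 1.89, 2.57, 3.01, 3.01, 3.01].

INTERFACE

Orientations are given as a unit quaternion [w, x, y, z].
In Python, from plant import arm gives the robot as it stands.
- The arm moves only by the tool drive_tool, never from a script. Its argument "series" is a list of rows, each a list of 3 entries, a list of its own where there are three numbers: the shift along the tool's x, y, z in m, then the turn, a rotation vector about the tool's x, y, z in rad, then the finger opening in m, from 0 to 0.0854. In form: [[[tx, ty, tz], [ax, ay, az], grip], ...]. A call has 1 to 8 rows; each row shifts and turns the commanded pose from where the row before left it, along the tool's axes as they then stand; what a row does not reach is not made up. A row lasts 1/12 s, in which the tool goes at most 41.7 mm and 7.16 degrees, less where a joint would pass 70% of its speed; a pose out of reach is approached as far as the arm can. A call with a gripper value outside its range is refused whole. The fingers move at their own pace and stop on an object; "force" is the grip in N (left out, the last holds). Time passes only in rows, so rows that do not move let the fingers close. It gives the time, the measured TCP pose, the force and the opening at its end, in the units of the state.
- arm.get_state(): the state, without advancing time (a new reading comes with each control period).
- arm.capture(name): name is "scene" or "side" or "wrist"; returns a dict with "img" (400x640x3 uint8, blue, green, red), "intrinsics" (3x3 intrinsics, pixels), "D" ([k1, k2, p1, p2, k3] as OpenCV has them; the pictures are not rectified), "world_from_camera" (4x4, takes a point from camera to world coordinates). Camera axes: x right, y down, z forward; pixel columns grow to the right and rows downward; lengths in m; the calibration is good to about 2 mm. A picture is of the moment at which its call begins. There is no depth.
- arm.finish_job(): hands the job in, once; it reports no verdict.
The state is a dict: "time": time; "joint_positions": joint angles; "qd": joint speeds; "joint_torque": joint torques, N m; "ee_pos": TCP position; "ee_rot": TCP orientation; "force": force on the tool from outside, world axes, zero at the start; "torque": the same for the moment, N m; "gripper_width": finger opening in m.
Only numpy, scipy, OpenCV 4.12 (cv2) and the standard library are available. Lean on these libraries where they do the work, as an engineer would, in place of code of your own. Each camera call takes 0.05 s, during which the arm holds its last target. There are 200 camera calls.

## Working session

There is one attempt and no reset: what is moved stays moved. The work goes in short steps, Python scripts to look and compute and a tool call to move; the robot and the scene stay as the last step left them, time stands still between calls to the robot, and variables do not carry over. Pictures are saved under pics/ and viewed, about 8 in all and at most 12, crops included, and the job is handed in when it is done.

Besides the shell and the picture viewer there is one more tool, called after "Call:" as name(argument=value, ...) on one line, values as JSON. drive_tool: Moves the arm, as the interface text tells. Its arguments: {"type":"object","properties":{"series":{"type":"array"},"force":{"type":"number"}},"required":["series"]}

```bash
ls; mkdir -p pics; python3 - <<'E'
from plant import arm
import cv2,numpy as np,pickle
s=arm.get_state();print(s)
for n in("scene","side"):
    c=arm.capture(n);cv2.imwrite(f"pics/{n}0.png",c["img"]);pickle.dump(c,open(f"pics/{n}0.pkl","wb"))
    print(n,c["intrinsics"],c["D"],c["world_from_camera"])
E
```

```text
pics
{'time': 0.0, 'joint_positions': array([ 1.24954016e+00,  4.94217677e-01,  1.34613185e+00, -2.36582666e-05,
        1.30250939e+00, -9.55226882e-02]), 'qd': array([ 5.91725916e-04, -1.83208928e-03, -6.39119288e-05,  2.98477878e-03,
        6.77450605e-04, -1.86007577e-03]), 'joint_torque': array([-9.09152404e-04, -8.82163024e+01, -3.83882439e+01, -1.19141318e-04,
        9.94597242e-03,  4.15987245e-08]), 'ee_pos': array([0.13981817, 0.60887951, 0.30327851]), 'ee_rot': array([ 3.54943749e-04,  7.82245064e-01,  6.22970513e-01, -5.24406162e-04]), 'force': array([ 0.75826718,  0.55918765, -0.29044167]), 'torque': array([0.07104766, 0.03467985, 0.00805785]), 'gripper_width': 0.08534858210297268}
scene [[466.31376684   0.         324.33094035]
 [  0.         466.31376684 192.61604058]
 [  0.           0.           1.        ]] [-0.06677474  0.          0.          0.          0.        ] [[-0.75123832  0.49136692 -0.44068078  1.08497071]
 [ 0.6597296   0.57918845 -0.47885028  0.52924381]
 [ 0.01994603 -0.65046083 -0.75927786  1.01672178]
 [ 0.          0.          0.          1.        ]]
side [[379.6795983    0.         315.18680408]
 [  0.         379.6795983  204.02144225]
 [  0.           0.           1.        ]] [-0.0210603  0.         0.         0.         0.       ] [[-0.91110743 -0.21912717  0.34909388  0.23115885]
 [-0.41201409  0.46098678 -0.78596157  0.63152579]
 [ 0.01129787 -0.85992702 -0.51029196  0.52970214]
 [ 0.          0.          0.          1.        ]]
```

View pics/scene0.png

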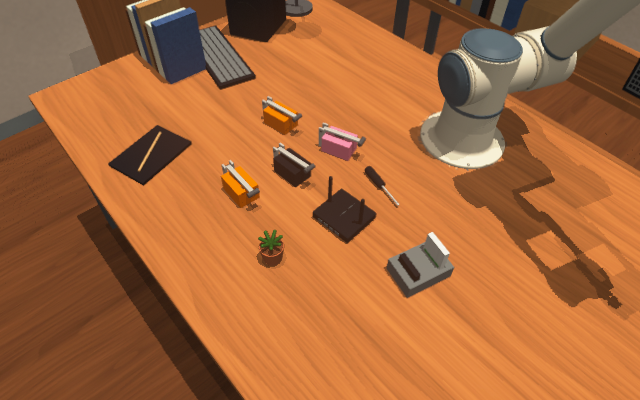

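View pics/side0.png

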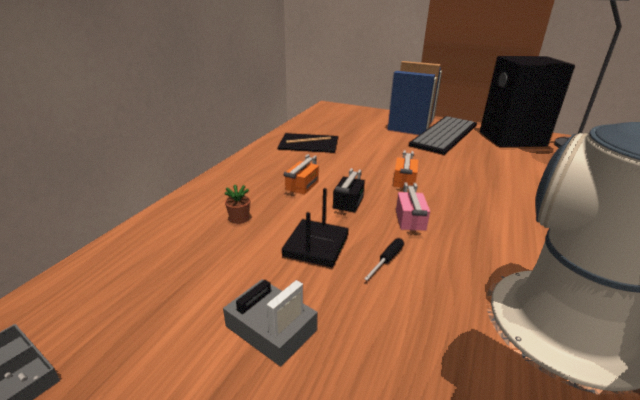

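Scene: black dock near (292,165), router (345,215), rack (420,265) with the drive in the slot nearest the robot (437,250). The orange and pink docks are look-alikes. Next I'll enlarge this region.

```bash
cat > h.py <<'E'
import cv2,numpy as np,pickle
from scipy.spatial.transform import Rotation as R
def ray(c,px):
    u=cv2.undistortPoints(np.array([[px]],float),c["intrinsics"],c["D"])[0,0]
    T=c["world_from_camera"];return T[:3,3],T[:3,:3]@np.array([u[0],u[1],1])
def atz(c,px,z):
    o,d=ray(c,px);return o+d*(z-o[2])/d[2]
def proj(c,P):
    T=np.linalg.inv(c["world_from_camera"]);P=np.atleast_2d(P).astype(float)
    return cv2.projectPoints(P,cv2.Rodrigues(T[:3,:3])[0],T[:3,3],c["intrinsics"],c["D"])[0][:,0]
def pose(s):
    q=s["ee_rot"];return np.array(s["ee_pos"]),R.from_quat([q[1],q[2],q[3],q[0]])
E
python3 - <<'E'
import cv2
a=cv2.imread("pics/scene0.png")
x=cv2.resize(a[135:215,255:335],None,fx=5,fy=5,interpolation=cv2.INTER_CUBIC)
y=cv2.resize(a[225:305,380:460],None,fx=5,fy=5,interpolation=cv2.INTER_CUBIC)
cv2.imwrite("pics/crop1.png",cv2.hconcat([x,y]))
E
```

```text
(no output)
```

View pics/crop1.png

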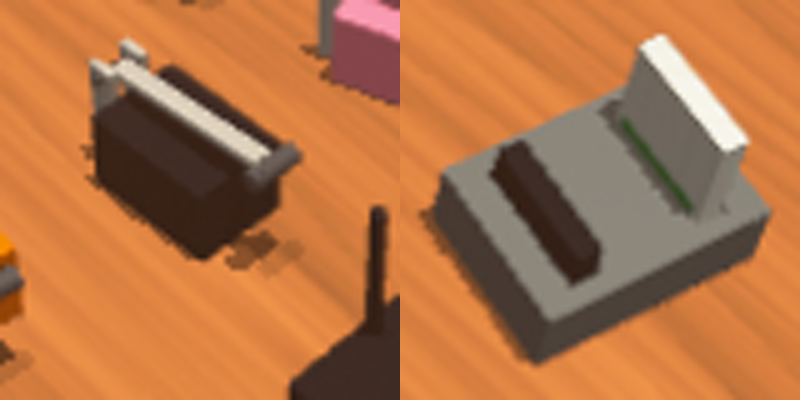

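```bash
python3 - <<'E'
from h import *
c=pickle.load(open("pics/scene0.pkl","rb"))
for n,z,ps in [("rack",.045,[(388,260.6),(410.4,289),(454,267.4)]),("drive",.106,[(428,234),(432.4,232.2),(449.6,253),(444.4,255)]),
 ("docktop",.055,[(274,158),(296.4,173.4),(311,166.6),(289,148.6)]),("dockbot",0,[(274,171),(296,187)]),("bar",.08,[(305.4,171),(314.4,165.4)]),
 ("router",.028,[(313,213),(345,190),(376,213),(346,237)]),("ant",.125,[(331,178),(362,200)]),("plant",.07,[(271,245)]),("screw",.01,[(366,168),(398,205)])]:
    print(n,np.round([atz(c,p,z) for p in ps],3)[:,:2].tolist())
E
```

```text
rack [[0.547, 0.183], [0.564, 0.272], [0.438, 0.302]]
drive [[0.452, 0.215], [0.44, 0.219], [0.455, 0.285], [0.469, 0.28]]
docktop [[0.551, -0.271], [0.54, -0.182], [0.491, -0.175], [0.493, -0.273]]
dockbot [[0.553, -0.273], [0.543, -0.181]]
bar [[0.529, -0.154], [0.497, -0.154]]
router [[0.582, -0.06], [0.46, -0.064], [0.452, 0.051], [0.568, 0.056]]
ant [[0.521, -0.059], [0.512, 0.046]]
plant [[0.746, -0.026]]
screw [[0.342, -0.098], [0.374, 0.062]]
```

Call:
drive_tool(series=[[[0, 0, 0], [0, 0, 0.119], 0.06], [[0, 0, 0], [0, 0, 0.119], 0.06], [[0, 0, 0], [0, 0, 0.119], 0.06], [[0, 0, 0], [0, 0, 0.119], 0.06], [[0, 0, 0], [0, 0, 0.119], 0.06], [[0, 0, 0], [0, 0, 0.119], 0.06], [[0, 0, 0], [0, 0, 0.119], 0.06]])

```text
time: 0.68
ee_pos: [0.1399, 0.609, 0.3035]
ee_rot: [0.0, 0.968, 0.25, -0.0]
force: [0.5, -0.1, 0.1]
gripper_width: 0.06
```

Call:
drive_tool(series=[[[0, 0, 0], [0, 0, 0.119], 0.06], [[0, 0, 0], [0, 0, 0.119], 0.06], [[0, 0, 0], [0, 0, 0.119], 0.06], [[0, 0, 0], [0, 0, 0.119], 0.06], [[0, 0, 0], [0, 0, 0.119], 0.06], [[0, 0, 0], [0, 0, 0.119], 0.06]])

```text
time: 1.18
ee_pos: [0.1399, 0.609, 0.3035]
ee_rot: [0.0, 0.995, -0.104, -0.0]
force: [-0.4, -0.9, -0.6]
gripper_width: 0.0602
```

Call:
drive_tool(series=[[[0.032, 0.024, 0], [0, 0, 0], 0.06], [[0.032, 0.024, 0], [0, 0, 0], 0.06], [[0.032, 0.024, 0], [0, 0, 0], 0.06], [[0.032, 0.024, 0], [0, 0, 0], 0.06], [[0.032, 0.024, 0], [0, 0, 0], 0.06], [[0.032, 0.024, 0], [0, 0, 0], 0.06], [[0.032, 0.024, 0], [0, 0, 0], 0.06], [[0.032, 0.024, 0], [0, 0, 0], 0.06]])

```text
time: 1.85
ee_pos: [0.353, 0.368, 0.3038]
ee_rot: [0.0, 0.995, -0.101, -0.0]
force: [1.3, 1.3, -0.0]
gripper_width: 0.0602
```

Call:
drive_tool(series=[[[0.032, 0.024, 0], [0, 0, 0], 0.06], [[0.032, 0.024, 0], [0, 0, 0], 0.06], [[0.032, 0.024, 0], [0, 0, 0], 0.06], [[0.027, 0.024, 0], [0, 0, 0], 0.06], [[0, 0, 0], [0, 0, 0], 0.06], [[0, 0, 0], [0, 0, 0], 0.06]])

```text
time: 2.35
ee_pos: [0.4543, 0.2495, 0.3036]
ee_rot: [0.0, 0.995, -0.102, -0.0]
force: [-0.8, 0.6, -0.2]
gripper_width: 0.06
```

```bash
cat > snap.py <<'E'
import sys;from h import *;from plant import arm
n=sys.argv[1];k=sys.argv[2]
c=arm.capture(n);cv2.imwrite(f"pics/{k}.png",c["img"]);pickle.dump(c,open(f"pics/{k}.pkl","wb"))
s=arm.get_state();p,r=pose(s);print(s["time"],p.round(4),"x",r.as_matrix()[:,0].round(4),"z",r.as_matrix()[:,2].round(4),s["gripper_width"],s["force"].round(2),s["joint_positions"].round(2))
if n=="wrist":print(c["world_from_camera"].round(3),c["intrinsics"][0,0])
E
python3 snap.py wrist w1
```

```text
2.4 [0.4535 0.2505 0.3036] x [ 9.793e-01 -2.023e-01 -7.000e-04] z [-7.e-04 -0.e+00 -1.e+00] 0.060195664339678136 [ 0.9   0.75 -0.14] [0.39 0.34 1.61 0.   1.19 0.59]
[[ 0.979 -0.195 -0.062  0.47 ]
 [-0.204 -0.933 -0.296  0.325]
 [-0.     0.302 -0.953  0.373]
 [ 0.     0.     0.     1.   ]] 322.4611806539826
```

View pics/w1.png

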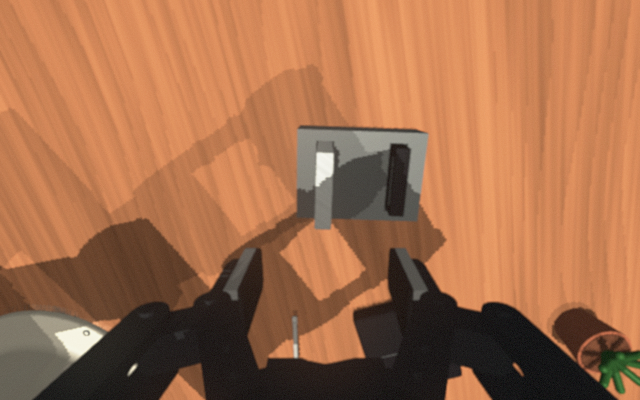

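```bash
python3 - <<'E'
import cv2
a=cv2.imread("pics/w1.png")
cv2.imwrite("pics/crop2.png",cv2.resize(a[115:240,290:440],None,fx=4.8,fy=4.8,interpolation=cv2.INTER_CUBIC))
E
```

```text
(no output)
```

View pics/crop2.png

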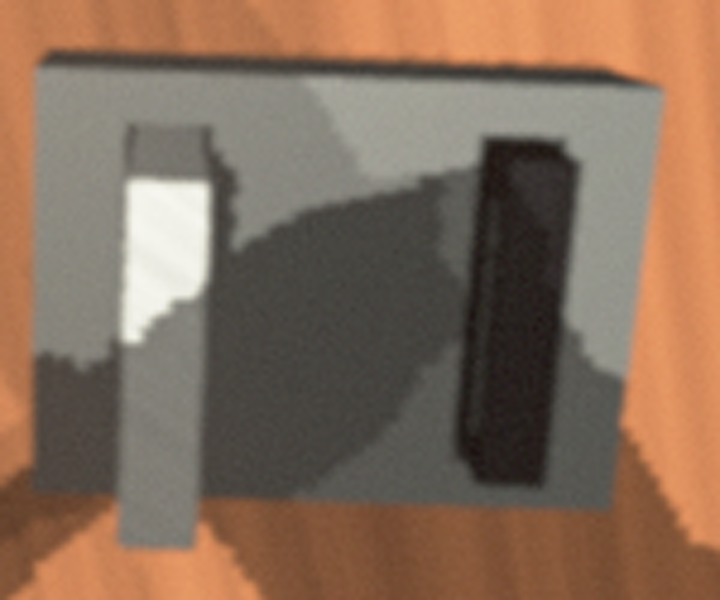

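```bash
python3 - <<'E'
from h import *
c=pickle.load(open("pics/w1.pkl","rb"))
for n,z,ps in [("drive",.106,[(315.8,152.1),(334,152.1),(330.8,229.2),(314.6,228.7)]),("rack",.045,[(297.9,129.2),(427.9,133.75),(417.5,220.8),(297.3,217.5)])]:
    q=np.array([atz(c,p,z)[:2] for p in ps]);v=(q[0]+q[1]-q[2]-q[3])/2;w=(q[1]+q[2]-q[0]-q[3])/2
    print(n,q.round(4).tolist(),q.mean(0).round(4),np.linalg.norm(v),np.linalg.norm(w),np.arctan2(-v[0],v[1]),np.arctan2(w[1],w[0]))
E
```

```text
drive [[0.4534, 0.2824], [0.4682, 0.2793], [0.4518, 0.2117], [0.4376, 0.2152]] [0.4527 0.2471] 0.06925247170311087 0.014841560315998715 -0.23432432871808065 -0.22198592277569149
rack [[0.4369, 0.2988], [0.5636, 0.2677], [0.5422, 0.1764], [0.4146, 0.2069]] [0.4893 0.2374] 0.09419117067933158 0.13084411942245405 -0.23407424486804884 -0.23768578020803263
```

Call:
drive_tool(series=[[[0, 0, 0], [0, 0, -0.108], 0.06], [[0, 0, 0], [0, 0, -0.108], 0.06], [[0, 0, 0], [0, 0, -0.108], 0.06], [[0, 0.037, 0], [0, 0, 0], 0.06], [[0, 0.037, 0], [0, 0, 0], 0.06], [[0, 0.037, 0], [0, 0, 0], 0.06], [[0, 0.037, 0], [0, 0, 0], 0.06], [[0, 0.037, 0], [0, 0, 0], 0.06]])

```text
time: 3.07
ee_pos: [0.4753, 0.0671, 0.3039]
ee_rot: [-0.0, 0.998, 0.062, -0.0]
force: [0.9, -0.5, 0.5]
gripper_width: 0.0599
```

Call:
drive_tool(series=[[[0, 0.037, 0], [0, 0, 0], 0.06], [[0, 0.037, 0], [0, 0, 0], 0.06], [[0, 0.037, 0], [0, 0, 0], 0.06], [[0, 0.037, 0], [0, 0, 0], 0.06], [[0, 0.037, 0], [0, 0, 0], 0.06], [[0, 0.037, 0], [0, 0, 0], 0.06], [[0.004, 0.037, 0], [0, 0, 0], 0.06], [[0, 0, 0], [0, 0, 0], 0.06]])

```text
time: 3.73
ee_pos: [0.5129, -0.1934, 0.3038]
ee_rot: [0.001, 0.998, 0.06, 0.001]
force: [-1.0, 0.3, -0.5]
gripper_width: 0.06
```

```bash
python3 snap.py wrist w2; python3 - <<'E'
from h import *
c=pickle.load(open("pics/w2.pkl","rb"))
print(proj(c,[(.54,-.182,.055),(.551,-.271,.055),(.491,-.175,.055),(.529,-.154,.08),(.497,-.154,.08)]))
a=cv2.imread("pics/w2.png")
cv2.imwrite("pics/crop3.png",cv2.resize(a[110:260,235:435],None,fx=4,fy=4,interpolation=cv2.INTER_CUBIC))
E
```

```text
3.7833 [ 0.5122 -0.1908  0.3036] x [9.928e-01 1.201e-01 2.000e-04] z [ 3.e-04 -3.e-04 -1.e+00] 0.06019151486011759 [-0.5   0.3   0.42] [-0.47  0.38  1.54 -0.    1.22 -0.59]
[[ 0.993  0.114  0.037  0.504]
 [ 0.12  -0.946 -0.301 -0.117]
 [ 0.001  0.304 -0.953  0.373]
 [ 0.     0.     0.     1.   ]] 322.4611806539826
[[352.84850201 166.85257454]
 [350.93923811 247.61426739]
 [305.06887718 154.19926831]
 [347.63559186 141.12344736]
 [312.45170599 136.84968641]]
```

View pics/crop3.png

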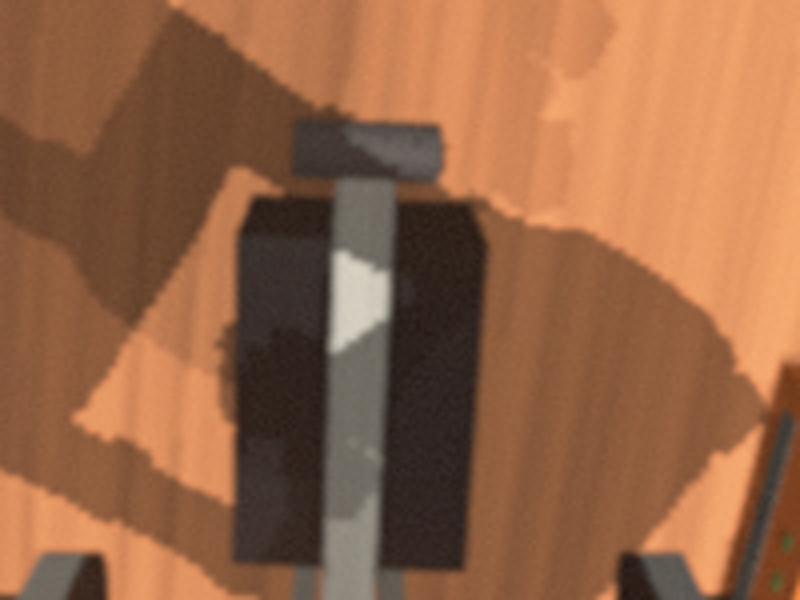

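```bash
python3 - <<'E'
from h import *
c=pickle.load(open("pics/w2.pkl","rb"))
q=np.array([atz(c,p,.055)[:2] for p in [(295,169.25),(356.25,170),(350.75,252),(293.5,250)]])
v=(q[0]+q[1]-q[2]-q[3])/2;w=(q[1]+q[2]-q[0]-q[3])/2
print(q.round(4).tolist(),q.mean(0).round(4),np.linalg.norm(v),np.linalg.norm(w),np.arctan2(-v[0],v[1]),np.arctan2(w[1],w[0]))
yaw=(np.arctan2(-v[0],v[1])+np.arctan2(w[1],w[0]))/2
m=q.mean(0);u=np.array([-np.sin(yaw),np.cos(yaw)])
for th in np.arange(0,.35,.05):
    B=np.r_[m+u*(-.056+.128*np.cos(th)),.066+.128*np.sin(th)];e=np.r_[np.cos(yaw),np.sin(yaw),0]*.017
    print(round(th,2),B.round(4),proj(c,[B-e,B+e]).round(1).tolist())
E
```

```text
[[0.4825, -0.1914], [0.5439, -0.1848], [0.5516, -0.2763], [0.4891, -0.2813]] [ 0.5168 -0.2334] 0.09098278509136108 0.06220640788764552 0.078737313589575 0.09386255691671046
0.0 [ 0.5105 -0.1617  0.066 ] [[308.4, 144.3], [344.1, 145.5]]
0.05 [ 0.5106 -0.1619  0.0724] [[308.1, 145.5], [344.5, 146.7]]
0.1 [ 0.5106 -0.1624  0.0788] [[307.7, 147.0], [344.9, 148.3]]
0.15 [ 0.5107 -0.1631  0.0851] [[307.3, 149.0], [345.3, 150.3]]
0.2 [ 0.5108 -0.1643  0.0914] [[306.9, 151.4], [345.6, 152.7]]
0.25 [ 0.5109 -0.1657  0.0977] [[306.5, 154.3], [346.0, 155.6]]
0.3 [ 0.511  -0.1674  0.1038] [[306.1, 157.6], [346.4, 159.0]]
```

Call:
drive_tool(series=[[[0.001, -0.028, 0], [0, 0, 0.034], 0.06], [[0, 0, 0.03], [0, 0, 0], 0.06], [[0, 0, 0.03], [0, 0, 0], 0.06], [[0, 0, 0.03], [0, 0, 0], 0.06], [[0, 0, 0.03], [0, 0, 0], 0.06], [[0, 0, 0.03], [0, 0, 0], 0.06], [[0, 0, 0.022], [0, 0, 0], 0.06], [[0, 0, 0], [0, 0, 0], 0.06]])

```text
time: 4.45
ee_pos: [0.5073, -0.1587, 0.1284]
ee_rot: [-0.002, 0.999, 0.045, -0.003]
force: [-1.3, 0.5, -0.2]
gripper_width: 0.0602
```

```bash
python3 snap.py wrist w3; python3 - <<'E'
import cv2
a=cv2.imread("pics/w3.png");b=cv2.imread("pics/w2.png")
cv2.imwrite("pics/both.png",cv2.resize(a[100:400,140:540],None,fx=2,fy=2,interpolation=cv2.INTER_CUBIC))
E
```

```text
4.5 [ 0.5081 -0.1593  0.1306] x [ 0.996   0.0897 -0.0038] z [-0.0039  0.0019 -1.    ] 0.060030491540906054 [0.16 0.64 0.98] [-0.42  0.61  1.74  0.    0.8  -0.51]
[[ 0.996  0.087  0.021  0.501]
 [ 0.089 -0.95  -0.298 -0.082]
 [-0.006  0.299 -0.954  0.198]
 [ 0.     0.     0.     1.   ]] 322.4611806539826
```

View pics/both.png

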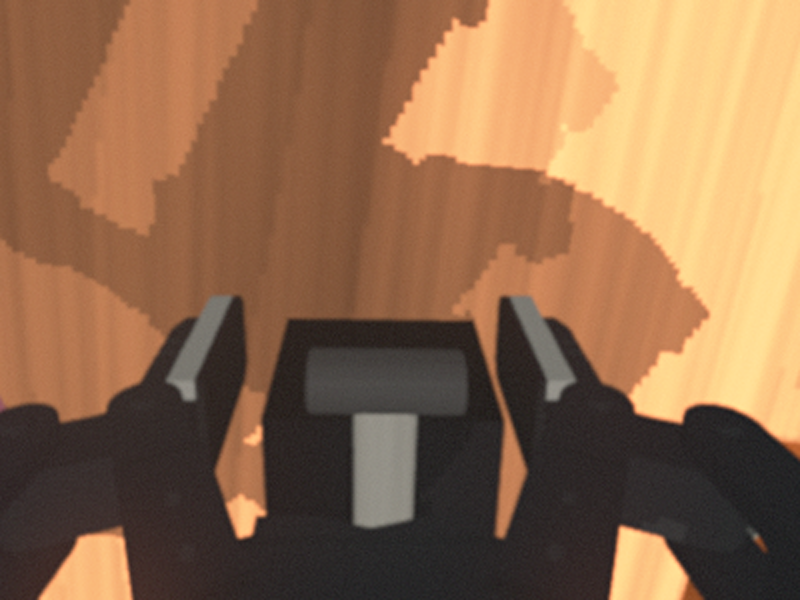

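Call:
drive_tool(series=[[[0.003, 0.001, 0], [0, 0, 0], 0.06], [[0, 0, 0], [0, 0, 0], 0.025], [[0, 0, 0], [0, 0, 0], 0.025], [[0, 0, 0], [0, 0, 0], 0.025], [[0, 0, 0], [0, 0, 0], 0.025], [[0, 0, 0], [0, 0, 0], 0.025]], force=25)

```text
time: 5.0
ee_pos: [0.5111, -0.162, 0.1327]
ee_rot: [0.0, 0.999, 0.044, -0.001]
force: [-7.7, -2.9, 1.1]
gripper_width: 0.033
```

```bash
python3 - <<'E'
from h import *;from plant import arm
s=arm.get_state();p,r=pose(s);print(s["time"],p,r.as_matrix()[:,0],s["gripper_width"],s["force"])
# arc deltas in dock y, z from th=.1 to 2.1
t=np.linspace(.1,2.1,17);y=.128*np.cos(t);z=.128*np.sin(t)
print(np.c_[t[1:],-np.diff(y),-np.diff(z)].round(4).tolist())
E
```

```text
5.0 [ 0.51105639 -0.16200399  0.13272061] [ 0.9960845  0.0883933 -0.0015163] 0.03302921348811289 [-7.73514768 -2.9208179   1.11855543]
[[0.225, 0.0026, -0.0158], [0.35, 0.0045, -0.0153], [0.475, 0.0064, -0.0146], [0.6, 0.0082, -0.0137], [0.725, 0.0098, -0.0126], [0.85, 0.0113, -0.0113], [0.975, 0.0126, -0.0098], [1.1, 0.0138, -0.0081], [1.225, 0.0147, -0.0063], [1.35, 0.0154, -0.0045], [1.475, 0.0158, -0.0025], [1.6, 0.016, -0.0005], [1.725, 0.0159, 0.0015], [1.85, 0.0156, 0.0034], [1.975, 0.0151, 0.0054], [2.1, 0.0143, 0.0072]]
```

Call:
drive_tool(series=[[[0, 0.0026, -0.0158], [0, 0, 0], 0.025], [[0, 0.0045, -0.0153], [0, 0, 0], 0.025], [[0, 0.0064, -0.0146], [0, 0, 0], 0.025], [[0, 0.0082, -0.0137], [0, 0, 0], 0.025], [[0, 0.0098, -0.0126], [0, 0, 0], 0.025], [[0, 0.0113, -0.0113], [0, 0, 0], 0.025], [[0, 0, 0], [0, 0, 0], 0.025]])

```text
time: 5.58
ee_pos: [0.5145, -0.2054, 0.2177]
ee_rot: [-0.0, 0.999, 0.044, -0.001]
force: [-11.0, 7.5, 8.5]
gripper_width: 0.033
```

Call:
drive_tool(series=[[[-0.002, 0.0126, -0.0098], [0, 0, 0], 0.025], [[0, 0.0138, -0.0081], [0, 0, 0], 0.025], [[0, 0.0147, -0.0063], [0, 0, 0], 0.025], [[0, 0.0154, -0.0045], [0, 0, 0], 0.025], [[0, 0.0158, -0.0025], [0, 0, 0], 0.025], [[0, 0, 0], [0, 0, 0], 0.025]])

```text
time: 6.08
ee_pos: [0.5202, -0.2791, 0.2486]
ee_rot: [0.001, 0.999, 0.043, 0.001]
force: [-6.5, 2.1, 16.2]
gripper_width: 0.0331
```

Call:
drive_tool(series=[[[-0.001, 0.016, -0.002], [0, 0, 0], 0.025], [[0, 0.0159, 0.0015], [0, 0, 0], 0.025], [[0, 0.0156, 0.0034], [0, 0, 0], 0.025], [[0, 0.0151, 0.0054], [0, 0, 0], 0.025], [[0, 0.0143, 0.0072], [0, 0, 0], 0.025], [[0, 0, 0], [0, 0, 0], 0.025]])

```text
time: 6.58
ee_pos: [0.5264, -0.357, 0.232]
ee_rot: [0.002, 0.999, 0.043, 0.001]
force: [-2.2, -6.8, 11.3]
gripper_width: 0.033
```

Call:
drive_tool(series=[[[0, 0.003, 0.001], [0, 0, 0], 0.025], [[0, 0.003, 0.001], [0, 0, 0], 0.025], [[0, 0.002, 0.001], [0, 0, 0], 0.025], [[0, 0, 0], [0, 0, 0], 0.025]])

```text
time: 6.92
ee_pos: [0.5268, -0.3625, 0.2289]
ee_rot: [0.001, 0.999, 0.044, 0.001]
force: [-1.8, -3.5, 6.4]
gripper_width: 0.0327
```

```bash
python3 snap.py side s1; python3 - <<'E'
import cv2
a=cv2.imread("pics/s1.png")
cv2.imwrite("pics/s1c.png",cv2.resize(a[110:260,270:450],None,fx=4,fy=4,interpolation=cv2.INTER_CUBIC))
E
```

```text
6.9667 [ 0.5268 -0.3624  0.229 ] x [0.9962 0.0876 0.001 ] z [ 0.0012 -0.0018 -1.    ] 0.03315260511671533 [-1.73 -4.28  6.01] [-0.7   0.59  1.39 -0.    1.16 -0.78]
```

Call:
drive_tool(series=[[[0, 0.003, 0.002], [0, 0, 0], 0.025], [[0, 0.003, 0.002], [0, 0, 0], 0.025], [[0, 0, 0], [0, 0, 0], 0.025]])

```text
time: 7.22
ee_pos: [0.5273, -0.3673, 0.2252]
ee_rot: [-0.0, 0.999, 0.044, 0.0]
force: [-3.6, 6.8, 15.2]
gripper_width: 0.0332
```

```bash
python3 snap.py side s1; python3 - <<'E'
import cv2
a=cv2.imread("pics/s1.png")
cv2.imwrite("pics/s1c.png",cv2.resize(a[110:260,270:450],None,fx=4,fy=4,interpolation=cv2.INTER_CUBIC))
E
```

```text
7.2667 [ 0.5273 -0.3672  0.2253] x [9.961e-01 8.800e-02 8.000e-04] z [ 8.e-04  1.e-04 -1.e+00] 0.03312479266393807 [-3.24  6.33 14.38] [-0.7   0.6   1.39  0.    1.16 -0.79]
```

View pics/s1c.png

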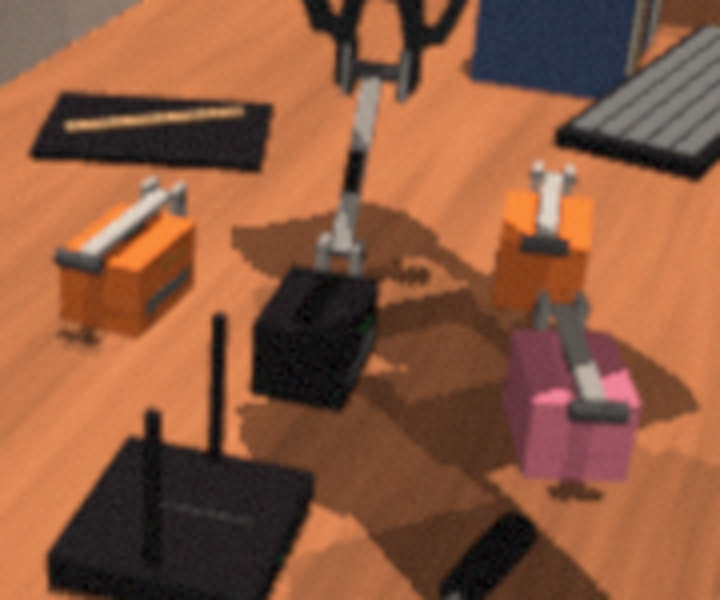

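Call:
drive_tool(series=[[[0, 0, 0], [0, 0, 0], 0.06], [[0, 0, 0], [0, 0, 0], 0.06], [[0, 0, 0], [0, 0, 0], 0.06], [[0, 0, -0.02], [0, 0, 0], 0.06], [[0, 0, -0.03], [0, 0, 0], 0.06], [[0, 0, -0.03], [0, 0, 0], 0.06]])

```text
time: 7.77
ee_pos: [0.5268, -0.3673, 0.3042]
ee_rot: [-0.001, 0.999, 0.044, -0.001]
force: [0.4, -0.2, 1.3]
gripper_width: 0.06
```

Call:
drive_tool(series=[[[0, -0.03, 0], [0, 0, 0], 0.06], [[0, -0.03, 0], [0, 0, 0], 0.06], [[0, -0.03, 0], [0, 0, 0], 0.06], [[0, -0.03, 0], [0, 0, 0], 0.06], [[0, -0.03, 0], [0, 0, 0], 0.06], [[0, -0.02, 0], [0, 0, 0], 0.06], [[0, 0, 0], [0, 0, 0], 0.06], [[0, 0, 0], [0, 0, 0], 0.06]])

```text
time: 8.43
ee_pos: [0.5123, -0.1974, 0.3041]
ee_rot: [0.0, 0.999, 0.045, 0.0]
force: [-1.0, -0.4, -0.0]
gripper_width: 0.0601
```

```bash
python3 snap.py wrist w4; python3 - <<'E'
from h import *
c=pickle.load(open("pics/w4.pkl","rb"))
print(proj(c,[(.5168,-.2334,.055)]))
a=cv2.imread("pics/w4.png")
cv2.imwrite("pics/w4c.png",cv2.resize(a[150:300,235:435],None,fx=4,fy=4,interpolation=cv2.INTER_CUBIC))
E
```

```text
8.4833 [ 0.5125 -0.1983  0.3041] x [9.961e-01 8.860e-02 3.000e-04] z [ 4.e-04 -5.e-04 -1.e+00] 0.0599553387683981 [-0.52  0.14 -0.69] [-0.48  0.39  1.53 -0.    1.22 -0.57]
[[ 0.996  0.085  0.027  0.505]
 [ 0.089 -0.95  -0.301 -0.121]
 [ 0.     0.302 -0.953  0.374]
 [ 0.     0.     0.     1.   ]] 322.4611806539826
[[326.18818739 208.6950276 ]]
```

View pics/w4c.png

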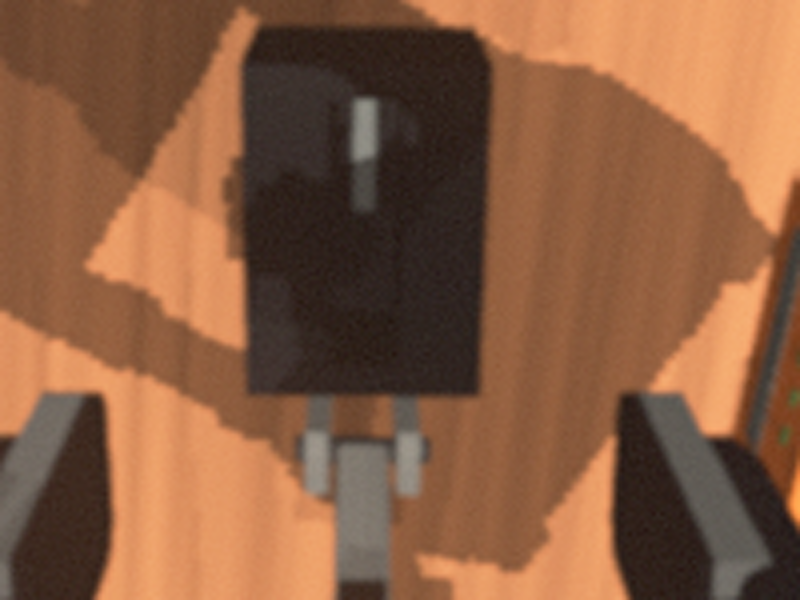

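```bash
python3 - <<'E'
from h import *
c=pickle.load(open("pics/w4.pkl","rb"))
q=np.array([atz(c,p,.055)[:2] for p in [(296.5,167),(357.5,167),(354.75,248.25),(297.25,248.25)]])
v=(q[0]+q[1]-q[2]-q[3])/2;w=(q[1]+q[2]-q[0]-q[3])/2
print(q.round(4).tolist(),q.mean(0).round(4),np.linalg.norm(v),np.linalg.norm(w),np.arctan2(-v[0],v[1]),np.arctan2(w[1],w[0]))
a=cv2.imread("pics/w4.png")[155:255,285:370].astype(float)
a=np.clip((cv2.GaussianBlur(a,(0,0),.7)-15)*5,0,255).astype(np.uint8)
cv2.imwrite("pics/w4d.png",cv2.resize(a,None,fx=6,fy=6,interpolation=cv2.INTER_CUBIC))
E
```

```text
[[0.483, -0.1917], [0.5442, -0.1863], [0.552, -0.2762], [0.4895, -0.2818]] [ 0.5172 -0.234 ] 0.09029476262007122 0.0620783502495099 0.07901197718656126 0.08914964701482862
```

View pics/w4d.png

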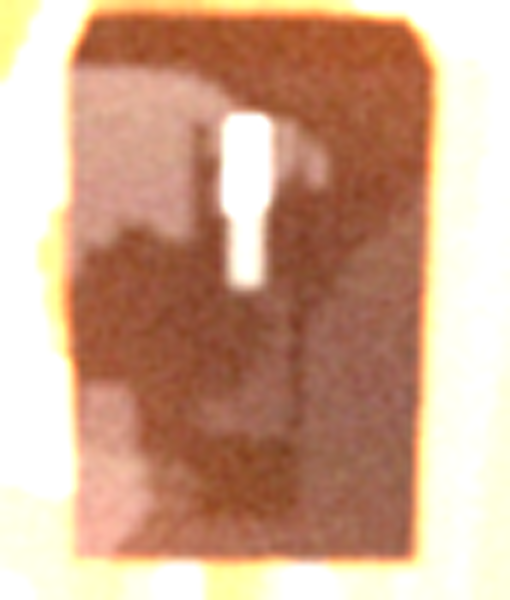

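```bash
python3 - <<'E'
from h import *
c=pickle.load(open("pics/w4.pkl","rb"))
yaw=.086;e=np.array([np.cos(yaw),np.sin(yaw),0]);u=np.array([-e[1],e[0],0]);m=np.array([.517,-.2337,.055])
P=[m+a*e+b*u for a,b in[(-.0095,.037),(.0095,.037),(.0095,-.037),(-.0095,-.037),(-.032,.046),(.032,.046),(.032,-.046),(-.032,-.046)]]+[m+.015*u-[0,0,.025]]
print(((proj(c,P)-[285,155])*6).round())
E
```

```text
[[193. 117.]
 [305. 118.]
 [300. 517.]
 [195. 517.]
 [ 58.  65.]
 [440.  66.]
 [423. 563.]
 [ 71. 562.]
 [248. 202.]]
```

Call:
drive_tool(series=[[[-0.0017, -0.0374, 0], [0, 0, 0], 0.05], [[-0.0017, -0.0374, 0], [0, 0, 0], 0.05], [[-0.0017, -0.0374, 0], [0, 0, 0], 0.05], [[-0.0017, -0.0374, 0], [0, 0, 0], 0.05], [[-0.0017, -0.0374, 0], [0, 0, 0], 0.05], [[-0.0017, -0.0374, 0], [0, 0, 0], 0.05], [[-0.0017, -0.0374, 0], [0, 0, 0], 0.05], [[-0.0017, -0.0374, 0], [0, 0, 0], 0.05]])

```text
time: 9.15
ee_pos: [0.4727, 0.0995, 0.304]
ee_rot: [0.0, 0.999, 0.043, 0.0]
force: [1.7, 0.9, -0.4]
gripper_width: 0.0501
```

Call:
drive_tool(series=[[[-0.0017, -0.0374, 0], [0, 0, 0], 0.05], [[-0.0017, -0.0374, 0], [0, 0, 0], 0.05], [[-0.0017, -0.0374, 0], [0, 0, 0], 0.05], [[-0.0017, -0.0374, 0], [0, 0, 0], 0.05], [[0, 0, 0], [0, 0, 0.108], 0.05], [[0, 0, 0], [0, 0, 0.108], 0.05], [[0, 0, 0], [0, 0, 0.108], 0.05], [[0, 0, 0], [0, 0, 0], 0.05]])

```text
time: 9.82
ee_pos: [0.4534, 0.2468, 0.3038]
ee_rot: [0.0, 0.993, -0.121, 0.0]
force: [0.3, 0.2, -0.8]
gripper_width: 0.05
```

```bash
python3 snap.py side s2
```

```text
9.8667 [0.4533 0.2466 0.3038] x [ 9.725e-01 -2.331e-01  2.000e-04] z [ 2.e-04 -1.e-04 -1.e+00] 0.05000541333297013 [ 0.08 -0.46 -0.59] [ 0.38  0.34  1.61 -0.    1.19  0.62]
```

Call:
drive_tool(series=[[[-0.0006, 0, 0.03], [0, 0, 0], 0.05], [[0, 0, 0.03], [0, 0, 0], 0.05], [[0, 0, 0.03], [0, 0, 0], 0.05], [[0, 0, 0.03], [0, 0, 0], 0.05], [[0, 0, 0.02], [0, 0, 0], 0.05], [[0, 0, 0.015], [0, 0, 0], 0.05], [[0, 0, 0.007], [0, 0, 0], 0.05], [[0, 0, 0], [0, 0, 0], 0.05]])

```text
time: 10.53
ee_pos: [0.4519, 0.2466, 0.1407]
ee_rot: [0.001, 0.993, -0.117, -0.001]
force: [0.0, 0.2, 0.2]
gripper_width: 0.0498
```

Call:
drive_tool(series=[[[0, 0, 0], [0, 0, 0], 0.01], [[0, 0, 0], [0, 0, 0], 0.01], [[0, 0, 0], [0, 0, 0], 0.01], [[0, 0, 0], [0, 0, 0], 0.01], [[0, 0, 0], [0, 0, 0], 0.01], [[0, 0, 0], [0, 0, 0], 0.01], [[0, 0, 0], [0, 0, 0], 0.01]], force=50)

```text
time: 11.12
ee_pos: [0.4524, 0.2474, 0.143]
ee_rot: [-0.0, 0.993, -0.117, 0.001]
force: [-0.5, -0.4, 6.1]
gripper_width: 0.0143
```

```bash
python3 snap.py wrist w5
```

```text
11.1667 [0.4524 0.2474 0.143 ] x [ 0.9724 -0.2333  0.0016] z [ 1.9e-03  7.0e-04 -1.0e+00] 0.014477597960896897 [-0.3  -0.85  5.3 ] [ 0.38  0.57  1.78 -0.    0.79  0.62]
[[ 0.972 -0.223 -0.069  0.47 ]
 [-0.234 -0.927 -0.293  0.322]
 [ 0.002  0.301 -0.954  0.213]
 [ 0.     0.     0.     1.   ]] 322.4611806539826
```

Call:
drive_tool(series=[[[0, 0, -0.005], [0, 0, 0], 0.01], [[0, 0, -0.015], [0, 0, 0], 0.01], [[0, 0, -0.02], [0, 0, 0], 0.01], [[0, 0, -0.025], [0, 0, 0], 0.01], [[0, 0, -0.03], [0, 0, 0], 0.01], [[0, 0, -0.03], [0, 0, 0], 0.01], [[0, 0, -0.025], [0, 0, 0], 0.01], [[0, 0, -0.02], [0, 0, 0], 0.01]])

```text
time: 11.83
ee_pos: [0.4519, 0.2473, 0.315]
ee_rot: [-0.001, 0.993, -0.117, 0.001]
force: [0.6, 0.7, -2.0]
gripper_width: 0.0145
```

```bash
python3 snap.py wrist w6; python3 - <<'E'
import cv2
a=cv2.imread("pics/w5.png");b=cv2.imread("pics/w6.png")
cv2.imwrite("pics/w56.png",cv2.resize(cv2.hconcat([a[150:400,220:420],b[150:400,220:420]]),None,fx=2,fy=2,interpolation=cv2.INTER_CUBIC))
E
```

```text
11.8833 [0.4529 0.2477 0.318 ] x [ 0.9724 -0.2333  0.0057] z [ 0.0064  0.0026 -1.    ] 0.014596338830259785 [1.61 1.26 3.8 ] [0.38 0.32 1.59 0.   1.22 0.62]
[[ 0.972 -0.224 -0.068  0.47 ]
 [-0.234 -0.927 -0.292  0.322]
 [ 0.002  0.3   -0.954  0.385]
 [ 0.     0.     0.     1.   ]] 322.4611806539826
```

View pics/w56.png

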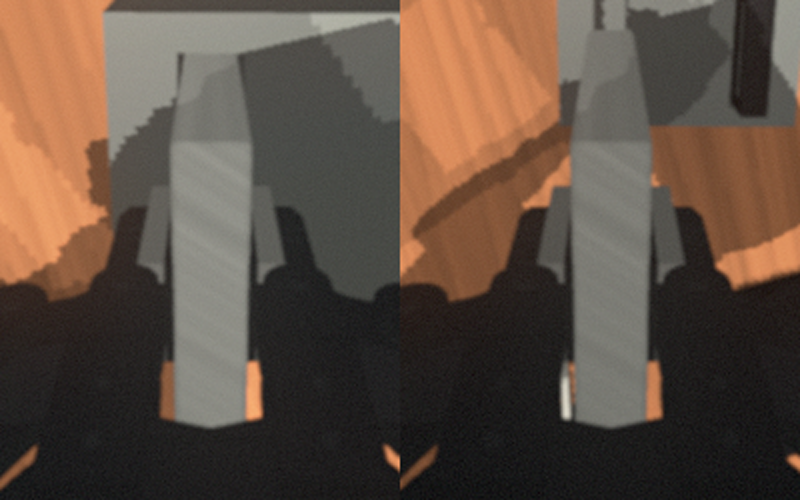

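```bash
python3 - <<'E'
from h import *
c=pickle.load(open("pics/w5.pkl","rb"))
l,r=atz(c,(305.5,221.5),.106),atz(c,(346,221.5),.106);e=np.array([.9724,-.2333,0]);y=np.array([-.2333,-.9724,0])
t=np.array([.4524,.2474,.143])
print([( (p-t)@e,(p-t)@y) for p in(l,r)])
E
```

```text
[(np.float64(-0.006799246617128606), np.float64(-0.03427920910251185)), (np.float64(0.007603547738641897), np.float64(-0.034263928838972925))]
```

Call:
drive_tool(series=[[[0, 0, 0], [0, 0, -0.08], 0.01], [[0, 0, 0], [0, 0, -0.08], 0.01], [[0, 0, 0], [0, 0, -0.08], 0.01], [[0, 0, 0], [0, 0, -0.08], 0.01], [[0.001, 0.015, 0], [0, 0, 0], 0.01], [[0.001, 0.025, 0], [0, 0, 0], 0.01], [[0.001, 0.03, 0], [0, 0, 0], 0.01], [[0.002, 0.03, 0], [0, 0, 0], 0.01]])

```text
time: 12.55
ee_pos: [0.4649, 0.1471, 0.3124]
ee_rot: [-0.0, 0.999, 0.043, 0.0]
force: [0.4, 0.2, -1.8]
gripper_width: 0.0145
```

Call:
drive_tool(series=[[[0.001, 0.03, 0], [0, 0, 0], 0.01], [[0.002, 0.03, 0], [0, 0, 0], 0.01], [[0.001, 0.03, 0], [0, 0, 0], 0.01], [[0.002, 0.03, 0], [0, 0, 0], 0.01], [[0.001, 0.03, 0], [0, 0, 0], 0.01], [[0.002, 0.03, 0], [0, 0, 0], 0.01], [[0.001, 0.03, 0], [0, 0, 0], 0.01], [[0.002, 0.03, 0], [0, 0, 0], 0.01]])

```text
time: 13.22
ee_pos: [0.497, -0.0916, 0.3125]
ee_rot: [0.0, 0.999, 0.042, 0.0]
force: [1.0, 0.5, -1.4]
gripper_width: 0.0139
```

Call:
drive_tool(series=[[[0.001, 0.03, 0], [0, 0, 0], 0.01], [[0.002, 0.03, 0], [0, 0, 0], 0.01], [[0.001, 0.03, 0], [0, 0, 0], 0.01], [[0.002, 0.025, 0], [0, 0, 0], 0.01], [[0, 0.02, 0], [0, 0, 0], 0.01], [[0, 0.01, 0], [0, 0, 0], 0.01], [[0, 0, 0], [0, 0, 0], 0.01], [[0, 0, 0], [0, 0, 0], 0.01]])

```text
time: 13.88
ee_pos: [0.5153, -0.2339, 0.312]
ee_rot: [-0.0, 0.999, 0.042, -0.0]
force: [-0.7, -0.1, -1.7]
gripper_width: 0.0143
```

```bash
python3 snap.py wrist w7
```

```text
13.9333 [ 0.5153 -0.2333  0.312 ] x [ 9.965e-01  8.410e-02 -2.000e-04] z [-2.e-04  4.e-04 -1.e+00] 0.014686870380305684 [ 0.07 -0.21 -1.79] [-0.53  0.4   1.48  0.    1.26 -0.62]
[[ 0.997  0.079  0.025  0.509]
 [ 0.083 -0.95  -0.3   -0.157]
 [-0.     0.301 -0.953  0.382]
 [ 0.     0.     0.     1.   ]] 322.4611806539826
```

Call:
drive_tool(series=[[[0.0014, -0.0005, 0.01], [0, 0, -0.002], 0.01], [[0, 0, 0.02], [0, 0, 0], 0.01], [[0, 0, 0.02], [0, 0, 0], 0.01], [[0, 0, 0.02], [0, 0, 0], 0.01], [[0, 0, 0.015], [0, 0, 0], 0.01], [[0, 0, 0.01], [0, 0, 0], 0.01], [[0, 0, 0.008], [0, 0, 0], 0.01], [[0, 0, 0], [0, 0, 0], 0.01]])

```text
time: 14.6
ee_pos: [0.5165, -0.2327, 0.2075]
ee_rot: [-0.001, 0.999, 0.043, -0.001]
force: [0.4, 0.5, -1.7]
gripper_width: 0.0144
```

Call:
drive_tool(series=[[[0, 0, 0.003], [0, 0, 0], 0.01], [[0, 0, 0.003], [0, 0, 0], 0.01], [[0, 0, 0], [0, 0, 0], 0.01], [[0, 0, 0], [0, 0, 0], 0.01], [[0, 0, 0], [0, 0, 0], 0.01], [[0, 0, 0], [0, 0, 0], 0.01]])

```text
time: 15.1
ee_pos: [0.517, -0.2336, 0.2032]
ee_rot: [0.0, 0.999, 0.043, 0.0]
force: [0.2, -0.5, -2.7]
gripper_width: 0.0142
```

```bash
python3 snap.py wrist w8; python3 snap.py side s3; python3 - <<'E'
import cv2,numpy as np
a=cv2.imread("pics/w8.png");b=cv2.imread("pics/s3.png");d=cv2.imread("pics/scene0.png")
from plant import arm
import pickle
c=arm.capture("scene");cv2.imwrite("pics/sc3.png",c["img"])
x=cv2.resize(b[110:260,270:450],(480,400),interpolation=cv2.INTER_CUBIC)
w=cv2.resize(a[100:300,240:400],(320,400),interpolation=cv2.INTER_CUBIC)
w=np.clip(w.astype(float)*1.8,0,255).astype(np.uint8)
cv2.imwrite("pics/f1.png",cv2.hconcat([x,w]))
# movement check
for n,r in [("router",(185,240,310,380)),("plant",(230,268,255,290)),("screwdriver",(165,208,362,402)),("rack",(235,295,385,420))]:
    q=np.abs(c["img"].astype(int)-d)[r[0]:r[1],r[2]:r[3]].max(2);print(n,(q>40).mean().round(3))
E
```

```text
15.15 [ 0.517  -0.2336  0.2032] x [9.963e-01 8.580e-02 4.000e-04] z [ 4.e-04 -3.e-04 -1.e+00] 0.014274588798985676 [-0.67  0.13 -1.43] [-0.53  0.53  1.6  -0.    1.01 -0.62]
[[ 0.996  0.081  0.026  0.51 ]
 [ 0.085 -0.95  -0.301 -0.157]
 [ 0.     0.302 -0.953  0.273]
 [ 0.     0.     0.     1.   ]] 322.4611806539826
15.2 [ 0.5169 -0.2336  0.2031] x [9.963e-01 8.580e-02 2.000e-04] z [ 3.e-04 -1.e-04 -1.e+00] 0.014313719587549574 [-0.66 -0.01 -1.57] [-0.53  0.53  1.6   0.    1.01 -0.62]
router 0.166
plant 0.0
screwdriver 0.505
rack 0.0
```

View pics/f1.png

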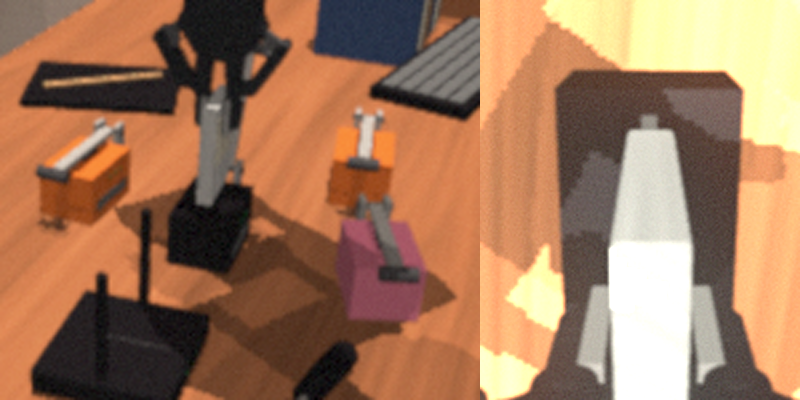

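```bash
python3 - <<'E'
from h import *
c=pickle.load(open("pics/w8.pkl","rb"))
yaw=.086;e=np.array([np.cos(yaw),np.sin(yaw),0]);u=np.array([-e[1],e[0],0]);m=np.array([.517,-.2335,.0])
for z in(.060,.066,.072):
    print(z,[((atz(c,p,z)-m)@e.round(6),(atz(c,p,z)-m)@u) for p in[(314.5,165),(336,165)]])
E
```

```text
0.06 [(np.float64(-0.006992284541564896), np.float64(0.0323165442054746)), (np.float64(0.007437020920592417), np.float64(0.032307783837366315))]
0.066 [(np.float64(-0.00679624445471489), np.float64(0.033570710038380726)), (np.float64(0.007226481930023161), np.float64(0.03356219651391939))]
0.072 [(np.float64(-0.006600204367864889), np.float64(0.034824875871286826)), (np.float64(0.007015942939453905), np.float64(0.03481660919047247))]
```

Call:
drive_tool(series=[[[0, -0.0008, 0.0008], [0, 0, 0], 0.01], [[0, 0, 0], [0, 0, 0], 0.01], [[0, 0, 0], [0, 0, 0], 0.01], [[0, 0, 0], [0, 0, 0], 0.01], [[0, 0, 0], [0, 0, 0], 0.01], [[0, 0, 0], [0, 0, 0], 0.01]])

```text
time: 15.75
ee_pos: [0.5168, -0.2327, 0.2021]
ee_rot: [-0.0, 0.999, 0.043, -0.0]
force: [0.4, 0.7, -1.4]
gripper_width: 0.0144
```

```bash
python3 - <<'E'
from h import *;from plant import arm
s=arm.get_state();p,r=pose(s);print(s["time"],p,s["gripper_width"],s["force"],abs(s["qd"]).max())
print(arm.finish_job())
E
```

```text
15.75 [ 0.51682354 -0.23274051  0.20208133] 0.014358716013174422 [ 0.35357709  0.72382347 -1.40357991] 0.0013690673988502205
the job is handed in; nothing more can be done
None
```

The job is handed in at 15.75 s, with the drive held still and upright about 1 cm above the dock's slot. The lever was opened first.

- **Lever:** I pinched it by its cross-bar and swung it over until the stop pushed back at about 13 N, then released it. The later pictures show it still leaning out past the dock's -y end.
- **Carry:** The drive went over the router with its underside about 5 cm above the antenna tips. It is gripped at 50 N; the top edge stayed in the same place in the pictures during the lift, so I saw no slip.
- **Lining up:** The tool is turned to 0.086 rad, matching the dock, and the drive is the same way round as it stood in the rack. The estimated gap is 10 mm. The last pictures put the drive within 0.3 mm of the slot's centre across its width. Along its length, the drive's +y end read about 1.4 mm short; I moved it 0.8 mm to correct that and took no picture afterwards.
- **Nothing touched:** The force at the end was only about the drive's weight, so there was no sign of contact with the dock.
- **Other things:** The rack and plant areas of the scene picture are unchanged. The same before-and-after check flagged the router and screwdriver areas. I put that down to the arm and its shadow, because both stand in the same place in the side pictures taken after the lever swing and at the end, to about a pixel.

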